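Hang the drip pan under the can conveyor and pin it

ROBOT

A 7-joint arm with a two-finger parallel gripper is mounted at the origin on the work surface. World frame = base frame: x ahead of the robot, y to its left, z up, the work surface at z = 0. Lengths are in m, angles in rad, forces in N, time in s.
With the tool pointing down it reaches from about 0.4 to 0.9 m from the base axis. Payload 5.6 kg.
Tool frame: the origin (TCP) lies at the very end of the fingers, on their centre line; the grasp point (between the pads) lies 19 mm behind it; z points along the fingers, y is the line along which they close (so a half turn about z gives the same grasp; the last joint's range is limited). The gripper opens to 92 mm and grips with 3 to 60 N. Pads are 20 mm wide; open, the fingers measure 128 mm over their backs; the gripper's body (75 mm by 189 mm) begins 69 mm behind the grasp point.
Start: joints at [-1.26, 0.468, -0.012, 1.603, 0.006, 1.071, -0.056], TCP at [0.225, 0.61, 0.215] pointing down, gripper open.
Joint ranges: [-2.53, 2.53], [-0.31, 2.02], [-1.57, 1.55], [0.28, 2.44], [-1.29, 4.43], [0.15, 1.84], [-2.92, 2.92]. Speed limits (rad/s): [2.57, 2.57, 3.14, 3.14, 3.14, 3.14, 3.14].

INTERFACE

Orientations are given as a unit quaternion [x, y, z, w].
In Python, from bench import * gives the robot as it stands.
- The arm moves only by the tool apply_moves, never from a script. Its argument "increments" is a list of rows, each an object with "gripper": the opening, from 0 (shut) to 1 (fully open); "translation": the shift along the world's x, y, z each as a share of 100 mm, from -1 to 1, a list of three; "spin": the turn about the world's z as a share of pi rad, from -1 to 1. A call has exactly 5 rows; each row is the pose to reach, as a shift and turn from the pose commanded when the call began, turning the shorter way round; what a row does not reach only later rows make up. A row lasts 1/8 s, in which the tool goes at most 62.5 mm and 10.7 degrees, less where a joint would pass 70% of its speed; a pose out of reach is approached as far as the arm can. A call with a number of a shift or a turn outside -1 to 1 is refused whole. A call with a gripper value outside its range is refused whole. The fingers move at their own pace and stop on an object; "squeeze" is the grip in N (left out, the last holds). Time passes only in rows, so rows that repeat a pose let the fingers close, or fill a call up. It gives the time, the measured TCP pose, the force, the opening and the grip force at its end, in the units of the state.
- state(): the state, without advancing time (a new reading comes with each control period).
- snapshot(name): name is "scene" or "top" or "wrist"; returns a dict with "color" (420x560x3 uint8, red, green, blue), "fx", "fy", "cx", "cy" (pixels), "D" ([k1, k2, p1, p2, k3] as OpenCV has them; the pictures are not rectified), "extrinsics" (4x4, takes a point from camera to world coordinates). Camera axes: x right, y down, z forward; pixel columns grow to the right and rows downward; lengths in m; the calibration is good to about 2 mm. A picture is of the moment at which its call begins. There is no depth.
- finish_job(): hands the job in; it is judged then, once.
Trained networks look in a picture, given as the dict that the camera call returned (one of the last four; its "shot" number tells which), for a name from the list of things; names that differ only in an ending like _2 or _b are one class to them, and where a whole thing is asked for, a point or a joint stands for the part that bears it (a point fixed in the world has none). Each returns a list of dicts, best first, with "confidence" (0 to 1); they miss things now and then, are a little off and sometimes report something else, mostly with a low value. They report only what shows in the picture. A call takes as long as a camera call.
- recognise(label, picture): "centre" ([x, y, z] in m, in the coordinates of the camera as it stood for that picture, good to about 4 mm: the middle of the surface that is visible of it).
- mark_of(label, picture): "centre" ([x, y, z] in m, in the coordinates of the camera as it stood for that picture, good to about 4 mm: a listed point, or the origin of a listed thing).
The state is a dict: "time_s": time; "joint_positions": joint angles; "qd": joint speeds; "effort": joint torques, N m; "eef_pos": TCP position; "tcp_rot": TCP orientation; "ft_force": force on the tool from outside, world axes, zero at the start; "wrist_torque": the same for the moment, N m; "finger_gap": finger opening in m; "grip_force": force on a finger pad.
Only numpy, scipy, OpenCV 4.12 (cv2) and the standard library are available. Lean on these libraries where they do the work, as an engineer would, in place of code of your own. Each camera call takes 0.05 s, during which the arm holds its last target. There are 200 camera calls.

TASK

The drip pan has been washed: hang it back in its runners under the can conveyor, slid fully home against the stops without ramming it, and lock it by putting the T-handled pin down through the ear on the runner and the hole in the pan's front shelf until its collar sits on the ear. Leave the cans, the brush and the spanner as they are, and let go of everything when you are done.

Things in the scene. Friction and masses are not known exactly. Their poses are not given: they have to be found in the camera images.
- conveyor: Fixed low bench conveyor, 120 mm wide, at the far side. Origin on the bench below the near face of its side plate; x points in under the conveyor, y along it (robot's left), z up. Side plates z = 97 to 150 mm, y = -330 to 300; guide rods at z = 196, 17 mm or more behind the face; a yellow stop box sticks out 46 mm at y = 182 to 238. Runners for the pan hang beneath; see runner_mouth.
- nominal_mouth (a point): Nominal middle between the runners at their front, x = -40, y = 0, z = 80 mm in the conveyor's frame, same axes. Two channels run 137 mm along x to rear stops, open to each other: ledges (top z = 80) 54 to 71 mm either side of the middle, webs at 66, lips' undersides at z = 92. In front, over 20 mm, ledges bend down and webs outwards by 8 mm to lead in.
- nominal_home (a point): Nominal place of the pan's origin when the pan hangs fully home: x = 29, y = 0, z = 39 mm in the conveyor's frame, pan's x along this x. But the whole rigid runner set (channels, stops, ear) is bolted up through slots: square, but up to 12 mm off in x and 8 mm in y, different each time. Feel the webs and stops; over 50 N between pan and conveyor is ramming.
- nominal_ear (a point): Nominal centre of the vertical 12.5 mm hole in the locking ear, on its top face; x = -46, y = -48, z = 98 mm in the conveyor's frame. It shifts with the runner set, so it lies over the pan's hole when the pan is home. The ear is a plate 6 mm thick (z = 92 to 98), x = -63 to -29, y = -29 to -67, over the pan's way in; front edge bent up to z = 109 at x = -70.
- pan: Loose stainless drip pan, about 0.3 kg. Origin: centre of the underside of its well; x to the rear end that goes in first, z up. Well 120 (x) by 88 (y) mm. Flat rim z = 41 to 45 mm along both sides out to y = +-64 and the rear to x = 68: the side rims ride on the runners' ledges. A front shelf at that level reaches x = -90. Its centre of mass lies about 10 mm from the origin towards the tab.
- pan_hole (a point): Centre of the 12.5 mm locking hole in the pan's front shelf, on its upper face: x = -75, y = -48, z = 45 mm in the pan's frame, same axes. When the pan is home it lies under the ear's hole, give or take the 2 mm side play of the rims in the channels.
- pan_tab (a point): Grip point on the pan's blue grab tab, x = -96.2, z = 65.5 mm in the pan's frame, same axes. The tab is a plate 8 mm thick, 50 wide (y), 42 long, rising from the shelf's front edge and leaning out (to -x) 0.35 rad from vertical. Grip it across its thickness, tool leaning back by the same angle, at 60 N: the rear may sag a few mm. Open only to about 35 mm to let go at home.
- pin: Loose steel locking pin, 78 mm tall, 0.09 kg, upright in its parking block at the start. Origin: centre of its lower end, z up along it. Shank 10 mm diameter, 40 long, its last 3 mm tapered to 8 mm; then a collar 22 mm diameter, 6 high, that sits on the ear when the pin is fully in; a 12 mm neck; a red T-bar 50 (along the pin's x) by 14 (y) by 16 mm (z = 62 to 78).
- pin_grip (a point): Middle of the pin's red T-bar, 70 mm above the pin's lower end; same axes as the pin.
- pin_block: Fixed black parking block, 70 (x) by 100 (y) by 48 mm high, origin at the centre of its underside. The pin stands in its hole (14 mm wide) at x = 0, y = -22 mm, collar on the block's top, and draws straight up. Three thin hex keys stand in it at y = 12 to 38 mm, up to 70 mm high.
- can_scale: Drinks can, 58 mm diameter, 150 mm tall, 0.36 kg, origin at the centre of its underside, z up; stands on the black scale at the right.
- can_a: Drinks can, 58 mm diameter, 150 mm tall, 0.36 kg, origin at the centre of its underside, z up; on the bench.
- can_b: Drinks can, 58 mm diameter, 150 mm tall, 0.36 kg, origin at the centre of its underside, z up; on the bench.
- can_c: Drinks can, 58 mm diameter, 150 mm tall, 0.36 kg, origin at the centre of its underside, z up; on the bench.
- can_belt1: Drinks can, 58 mm diameter, 150 mm tall, 0.36 kg, origin at the centre of its underside, z up; stands on the conveyor's belt.
- can_belt2: Drinks can, 58 mm diameter, 150 mm tall, 0.36 kg, origin at the centre of its underside, z up; stands on the conveyor's belt.
- brush: Yellow brush lying on the bench in front of the robot, 220 mm long, about 30 mm high.
- spanner: Steel spanner lying on the bench at the left, 170 mm long, under 15 mm high.

How it is judged:
On the way:
1. the pan hangs level in its runners, slid in under the conveyor (x of pan in the frame of conveyor between 0.013 and 0.045 m and y of pan in the frame of conveyor between -0.0125 and 0.0125 m and z of pan in the frame of conveyor between 0.036 and 0.043 m and angle between pan's own z axis and vertical below 0.05 rad and angle between the x axis of pan and the x axis of conveyor, either way round below 0.1 rad), for 0.2 s.
At the end, for the whole second after the job is handed in: The pan hangs level in its runners under the conveyor and the pin stands upright through the ear and the pan's hole (within 6 mm of the hole's centre, which only a pan at its stops allows) with its collar within 3.5 mm of the ear's top; both released and at rest (all of step 1 and horizontal distance between pin and pan_hole below 0.006 m and z of pin in the frame of conveyor between 0.0545 and 0.0615 m and angle between pin's own z axis and vertical below 0.12 rad and linear speed of each of pan, pin below 0.02 m/s); the robot touches nothing.
It fails at once if the pan is rammed against the conveyor (over 50 N) (contact force between pan and conveyor above 50 N).
It fails at once if a can, the brush or the spanner is shoved more than 30 mm (distance of any of can_scale, can_a, can_b, can_c, can_belt1, can_belt2, brush, spanner from where it was at the start of the episode above 0.03 m).
It fails at once if a can is knocked over (angle between any of can_scale, can_a, can_b, can_c, can_belt1, can_belt2's own z axis and vertical above 0.4 rad).
It also fails if it takes over 70 s, if anything falls off the work surface, if the arm or the gripper's body presses on something with over 40 N, if the wrist force passes 120 N, or if a joint passes its speed limit or range.

## Working session

There is one attempt and no reset: what is moved stays moved. The work goes in short steps, Python scripts to look and compute and a tool call to move; the robot and the scene stay as the last step left them, time stands still between calls to the robot, and variables do not carry over. Pictures are saved under pics/ and viewed, at most 10 in all, crops included, and the job is handed in when it is done.

Besides the shell and the picture viewer there is one more tool, called after ">>>" as name(argument=value, ...) on one line, values as JSON. apply_moves: Moves the arm, as the interface text tells. Its arguments: {"type":"object","properties":{"increments":{"type":"array","items":{"type":"object","properties":{"gripper":{"type":"number"},"translation":{"type":"array","items":{"type":"number","minimum":-1,"maximum":1}},"spin":{"type":"number","minimum":-1,"maximum":1}}}},"squeeze":{"type":"number"}},"required":["increments"]}

```bash
mkdir -p pics; ls
cat > h.py <<'E'
from bench import *
import numpy as np, cv2
from scipy.spatial.transform import Rotation as R
def see(cam,name=None):
    p=snapshot(cam)
    if name: cv2.imwrite('pics/'+name+'.png',p['color'][:,:,::-1])
    return p
def W(p,c): return (np.array(p['extrinsics'])@np.r_[c,1])[:3]
def find(p,l,f=mark_of,n=3):
    return [(np.round(W(p,d['centre']),4).tolist(),round(d['confidence'],2)) for d in f(l,p)[:n]]
def proj(p,X):
    T=np.linalg.inv(np.array(p['extrinsics']));K=np.array([[p['fx'],0,p['cx']],[0,p['fy'],p['cy']],[0,0,1.]])
    return cv2.projectPoints(np.atleast_2d(np.float64(X)),cv2.Rodrigues(T[:3,:3])[0],T[:3,3],K,np.float64(p['D']))[0][:,0]
E
python3 - <<'E'
from h import *
s=state();print(s['eef_pos'],s['tcp_rot'],s['finger_gap'],s['ft_force'],s['time_s'])
ps=[see('scene','s0'),see('top','t0')]
for l in ['conveyor','nominal_mouth','nominal_home','nominal_ear','pan','pan_hole','pan_tab','pin','pin_grip','pin_block','can_a','can_scale','brush','spanner']:
    for i,p in enumerate(ps): print(l,i,find(p,l,n=6 if 'can' in l else 2))
cv2.imwrite('pics/a.png',cv2.resize(np.hstack([p['color'][:,:,::-1] for p in ps]),(800,300)))
E
```

```text
pics
[0.22506536 0.60917758 0.21364395] [ 1.76019530e-01  9.84386286e-01 -8.69848628e-04 -9.51724976e-05] 0.09175846029751944 [-0.3312615  -0.26073318  0.80301203] 0.0
conveyor 0 [([0.6978, 0.2902, -0.0009], 0.97)]
conveyor 1 [([0.7053, 0.2845, 0.0037], 0.56)]
nominal_mouth 0 [([0.6588, 0.2901, 0.0814], 0.73), ([0.748, 0.0845, 0.1483], 0.21)]
nominal_mouth 1 [([0.6591, 0.2861, 0.0848], 0.93)]
nominal_home 0 [([0.3826, 0.4916, 0.003], 0.52), ([0.509, 0.4895, -0.0013], 0.48)]
nominal_home 1 []
nominal_ear 0 [([0.6457, 0.2434, 0.0943], 0.63)]
nominal_ear 1 [([0.6484, 0.2465, 0.0985], 0.9), ([0.5361, 0.03, -0.0017], 0.15)]
pan 0 []
pan 1 [([0.5706, -0.2939, 0.0004], 0.8)]
pan_hole 0 [([0.4876, -0.3464, 0.0475], 0.57)]
pan_hole 1 [([0.495, -0.3512, 0.047], 0.87)]
pan_tab 0 [([0.4658, -0.301, 0.0666], 0.75), ([0.4893, -0.3486, 0.0485], 0.4)]
pan_tab 1 [([0.4678, -0.3014, 0.0711], 0.76), ([0.7494, 0.0859, 0.15], 0.73)]
pin 0 [([0.527, 0.0061, 0.0088], 0.4)]
pin 1 [([0.5278, 0.0039, 0.0067], 0.66)]
pin_grip 0 [([0.5243, 0.0022, 0.0803], 0.65), ([0.4794, -0.547, 0.0294], 0.4)]
pin_grip 1 [([0
[... 158 characters left out ...]
 1 [([0.5384, 0.0303, -0.0009], 0.83)]
can_a 0 [([0.383, 0.4935, 0.0006], 0.9), ([0.6971, -0.4081, -0.0028], 0.81), ([0.5616, -0.3005, -0.0013], 0.69), ([0.7255, -0.2887, 0.0015], 0.67)]
can_a 1 [([0.3868, 0.4952, 0.0048], 0.65), ([0.702, -0.4089, 0.0031], 0.61), ([0.7336, -0.2897, 0.0044], 0.57), ([0.531, 0.0077, 0.009], 0.55)]
can_scale 0 [([0.4786, -0.5482, 0.0301], 0.56)]
can_scale 1 [([0.4849, -0.5501, 0.0237], 0.73), ([0.6472, 0.2454, 0.0984], 0.53)]
brush 0 [([0.3768, -0.04, 0.0], 0.64), ([0.5304, 0.0244, 0.0018], 0.37)]
brush 1 [([0.3842, -0.0372, 0.0015], 0.97)]
spanner 0 [([0.3774, -0.041, 0.0044], 0.53), ([0.5157, 0.4895, 0.0003], 0.5)]
spanner 1 [([0.5201, 0.4895, 0.0015], 0.83)]
```

View pics/s0.png

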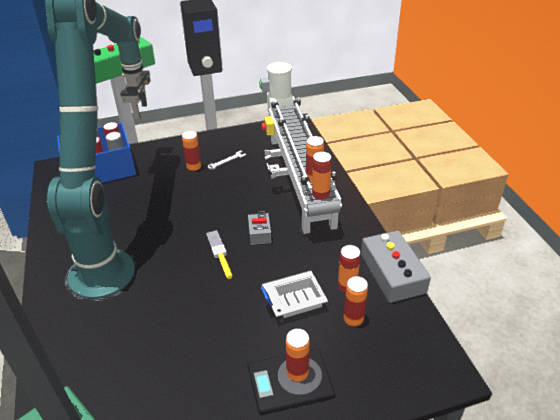

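View pics/t0.png

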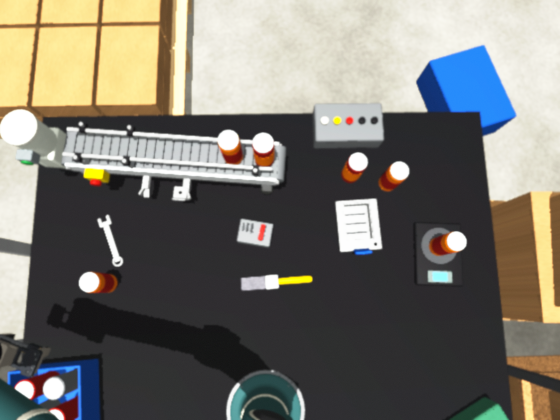

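The scene view shows the pan at (293,293) with its tab on the robot side, the pin block at (260,225), and the ear at about (277,170). In the top view the pan is at (358,225), the pin's T-bar at (262,232), and the ear at (183,190). The conveyor has a slight negative yaw. The moves can't tilt the tool, so I'll grip the tab by its side edges across the 50 mm. First I'll move over to the runner mouth and look from close by.

>>> apply_moves(increments=[{"translation":[0.2,-0.2,0.3],"spin":0.03,"gripper":1},{"translation":[0.4,-0.4,0.6],"spin":0.07,"gripper":1},{"translation":[0.6,-0.6,0.9],"spin":0.113,"gripper":1},{"translation":[0.8,-0.8,0.9],"spin":0.113,"gripper":1},{"translation":[1,-1,0.9],"spin":0.113,"gripper":1}])

```text
time_s: 2.12
eef_pos: [0.326, 0.5092, 0.3053]
tcp_rot: [-0.001, 1.0, 0.001, 0.0]
ft_force: [0.3, 0.4, 0.5]
finger_gap: 0.0916
grip_force: 0.0
```

>>> apply_moves(increments=[{"translation":[0.2,-0.3,0],"spin":0,"gripper":1},{"translation":[0.4,-0.6,0],"spin":0,"gripper":1},{"translation":[0.6,-0.8,0],"spin":0,"gripper":1},{"translation":[0.8,-1,0],"spin":0,"gripper":1},{"translation":[1,-1,0],"spin":0,"gripper":1}])

```text
time_s: 2.75
eef_pos: [0.4266, 0.4086, 0.3051]
tcp_rot: [0.0, 1.0, 0.0, 0.0]
ft_force: [0.6, 0.6, 0.2]
finger_gap: 0.0915
grip_force: 0.0
```

>>> apply_moves(increments=[{"translation":[0.3,-0.3,0],"spin":0,"gripper":1},{"translation":[0.6,-0.6,0],"spin":0,"gripper":1},{"translation":[0.9,-0.9,0],"spin":0,"gripper":1},{"translation":[1,-1,0],"spin":0,"gripper":1},{"translation":[1,-1,0],"spin":0,"gripper":1}])

```text
time_s: 3.38
eef_pos: [0.5254, 0.3102, 0.3043]
tcp_rot: [-0.0, 1.0, 0.0, -0.0]
ft_force: [-0.3, -0.1, 0.1]
finger_gap: 0.0915
grip_force: 0.0
```

Run:
```python
from h import *
s=state();print(s['eef_pos'],s['tcp_rot'],s['time_s'])
p=see('wrist','w1')
print(np.round(p['extrinsics'],3))
for l in ['conveyor','nominal_mouth','nominal_ear','can_belt1','spanner']: print(l,find(p,l))
```

```text
[0.52542184 0.31023973 0.30427664] [-2.89080780e-04  9.99999920e-01  1.25652750e-04 -2.46408011e-04] 3.375
[[-0.001  0.955  0.297  0.442]
 [ 1.     0.001  0.     0.31 ]
 [-0.     0.297 -0.955  0.475]
 [ 0.     0.     0.     1.   ]]
conveyor []
nominal_mouth []
nominal_ear [([0.6512, 0.2415, 0.0988], 0.77)]
can_belt1 []
spanner []
```

View pics/w1.png

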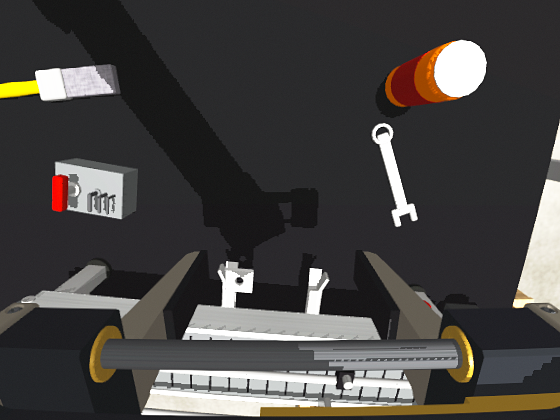

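The wrist view shows the ear with its hole near (240,281), the left runner at (316,290), and the conveyor edge tilted by about 0.1 rad. I'll back off a little for a clearer view.

>>> apply_moves(increments=[{"translation":[-0.3,-0.1,0],"gripper":1},{"translation":[-0.6,-0.2,0],"gripper":1},{"translation":[-0.7,-0.3,0],"gripper":1},{"translation":[-0.7,-0.3,0],"gripper":1},{"translation":[-0.7,-0.3,0],"gripper":1}])

```text
invalid input at $.increments[0]: expected keys gripper, translation, spin
```

Run:
```python
from h import *
p=see('wrist','w2')
for l in ['conveyor','nominal_mouth','nominal_ear','pin_grip','pin_block']: print(l,find(p,l))
T=np.array(p['extrinsics']);print(T[:3,3])
a=proj(p,[[.65,.245,.098]])[0];print(a)
x0=int(np.clip(a[0]-75,0,400));y0=int(np.clip(a[1]-60,0,300));print(x0,y0)
c=cv2.resize(p['color'][y0:y0+120,x0:x0+160,::-1],None,fx=5,fy=5,interpolation=cv2.INTER_CUBIC)
cv2.imwrite('pics/w2c.png',c)
import pickle;pickle.dump(p,open('w2.pkl','wb'))
```

```text
conveyor []
nominal_mouth []
nominal_ear [([0.652, 0.2426, 0.099], 0.72)]
pin_grip [([0.5347, 0.0029, 0.0834], 0.67), ([0.5324, -0.0001, 0.0071], 0.51)]
pin_block [([0.5349, 0.0238, 0.0], 0.63)]
[0.44085738 0.31057722 0.47540514]
[234.08141207 278.33247464]
159 218
```

View pics/w2c.png

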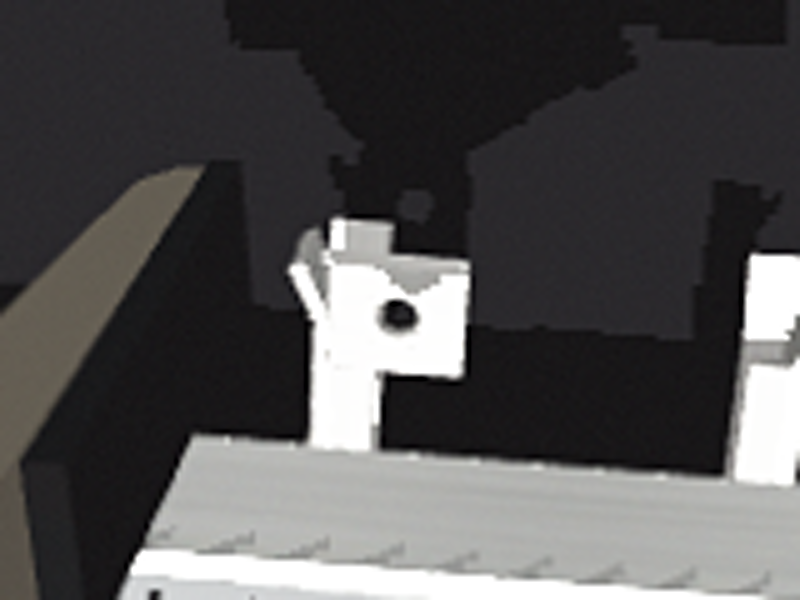

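The ear hole shows at crop (400,315), pixel (239,281). The plate's lower edge runs from crop (195,435) to (720,472), and its upper edge from (150,548) to (760,590). Next I'll intersect rays with those heights.

```bash
cat >> h.py <<'E'
def ray(p,uv,z):
    K=np.array([[p['fx'],0,p['cx']],[0,p['fy'],p['cy']],[0,0,1.]])
    n=cv2.undistortPoints(np.float64([[uv]]),K,np.float64(p['D']))[0,0]
    T=np.array(p['extrinsics']);d=T[:3,:3]@np.r_[n,1];o=T[:3,3]
    return o+d*(z-o[2])/d[2]
E
python3 - <<'E'
from h import *
import pickle
p=pickle.load(open('w2.pkl','rb'))
c=lambda u,v:(159+(u+.5)/5-.5,218+(v+.5)/5-.5)
print('hole',ray(p,c(400,315),.098))
for n,z,a,b in [('low',.097,(195,435),(720,472)),('top',.150,(150,548),(760,590))]:
    A,B=ray(p,c(*a),z),ray(p,c(*b),z);print(n,A,B,np.arctan2(-(B-A)[0],(B-A)[1]))
print('ear corners',[ray(p,c(*q),.098) for q in [(330,372),(465,377),(470,262)]])
print('lip L front outer',ray(p,c(750,255),.092))
E
```

```text
hole [0.65357085 0.25125587 0.098     ]
low [0.69431743 0.18913325 0.097     ] [0.70599845 0.34345205 0.097     ] -0.07555001341106285
top [0.69314581 0.19139597 0.15      ] [0.70513008 0.35030651 0.15      ] -0.07527266502155922
ear corners [array([0.6721905 , 0.23031927, 0.098     ]), array([0.67356053, 0.26915886, 0.098     ]), array([0.63674267, 0.27156037, 0.098     ])]
lip L front outer [0.63735851 0.3505023  0.092     ]
```

>>> apply_moves(increments=[{"translation":[-0.2,-0.3,0],"spin":0,"gripper":1},{"translation":[-0.4,-0.5,0],"spin":0,"gripper":1},{"translation":[-0.6,-0.8,0],"spin":0,"gripper":1},{"translation":[-0.7,-1,0],"spin":0,"gripper":1},{"translation":[-0.7,-1,0],"spin":0,"gripper":1}])

```text
time_s: 4.6
eef_pos: [0.4552, 0.2087, 0.3052]
tcp_rot: [0.0, 1.0, 0.0, 0.0]
ft_force: [-0.6, -0.1, 0.4]
finger_gap: 0.0919
grip_force: 0.0
```

Run:
```python
from h import *
import pickle
p=see('wrist','w3');pickle.dump(p,open('w3.pkl','wb'))
for l in ['conveyor','nominal_mouth','nominal_ear','pin_grip','pin_block','pin']: print(l,find(p,l))
a=proj(p,[[.65,.245,.098]])[0]
x0=int(np.clip(a[0]-90,0,360));y0=int(np.clip(a[1]-60,0,270));print(x0,y0)
cv2.imwrite('pics/w3c.png',cv2.resize(p['color'][y0:y0+150,x0:x0+200,::-1],None,fx=4,fy=4,interpolation=cv2.INTER_CUBIC))
```

```text
conveyor [([0.5334, 0.0009, 0.007], 0.66), ([0.7001, 0.2859, 0.0007], 0.55), ([0.661, 0.2985, 0.0891], 0.49)]
nominal_mouth [([0.6548, 0.2984, 0.0875], 0.56)]
nominal_ear [([0.6521, 0.2422, 0.0981], 0.66), ([0.5317, 0.027, 0.0023], 0.51)]
pin_grip [([0.5327, 0.0039, 0.0819], 0.78), ([0.5196, 0.4897, 0.001], 0.73)]
pin_block [([0.5339, 0.0262, 0.0024], 0.85)]
pin [([0.5312, 0.0003, 0.0076], 0.77)]
215 259
```

View pics/w3c.png

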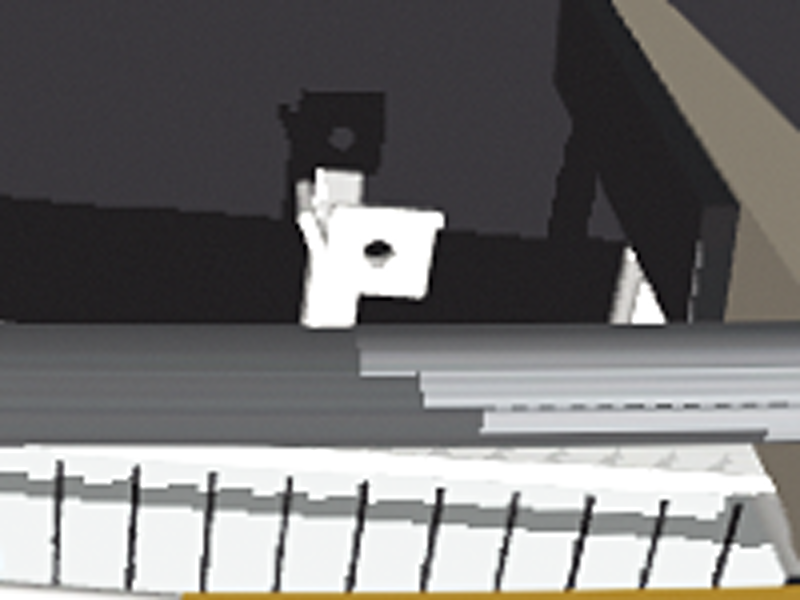

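The hole shows at crop (378,252) and the belt's near edge runs across the bottom. I'll triangulate the hole from the two views and derive the runner offsets, then work out the pan's pose.

Run:
```python
from h import *
import pickle
p=pickle.load(open('w3.pkl','rb'))
c=lambda u,v:(215+(u+.5)/4-.5,259+(v+.5)/4-.5)
h=ray(p,c(378,250),.098);print('hole',h)
yaw=-0.0754;O=np.array([.7005,.287])
Rz=np.array([[np.cos(yaw),-np.sin(yaw)],[np.sin(yaw),np.cos(yaw)]])
# near face line point at y=.287
for hh in (h[:2],np.array([.6536,.2513])): print('hole in conv',Rz.T@(hh-O))
```

```text
hole [0.65306596 0.25031825 0.098     ]
hole in conv [-0.04453608 -0.04015067]
hole in conv [-0.04407752 -0.03913148]
```

>>> apply_moves(increments=[{"translation":[0,-0.3,0],"spin":0,"gripper":1},{"translation":[0,-0.6,0],"spin":0,"gripper":1},{"translation":[0,-0.8,0],"spin":0,"gripper":1},{"translation":[0,-1,0],"spin":0,"gripper":1},{"translation":[0,-1,0],"spin":0,"gripper":1}])

```text
time_s: 5.58
eef_pos: [0.4555, 0.1089, 0.3046]
tcp_rot: [0.001, 1.0, -0.0, 0.0]
ft_force: [-0.3, -0.8, 0.3]
finger_gap: 0.0919
grip_force: 0.0
```

>>> apply_moves(increments=[{"translation":[0,-0.3,0],"spin":0,"gripper":1},{"translation":[0,-0.6,0],"spin":0,"gripper":1},{"translation":[0,-0.8,0],"spin":0,"gripper":1},{"translation":[0,-1,0],"spin":0,"gripper":1},{"translation":[0,-1,0],"spin":0,"gripper":1}])

```text
time_s: 6.2
eef_pos: [0.4555, 0.0098, 0.3046]
tcp_rot: [0.0, 1.0, 0.0, 0.0]
ft_force: [0.7, -0.3, 0.3]
finger_gap: 0.0915
grip_force: 0.0
```

>>> apply_moves(increments=[{"translation":[0,-0.3,0],"spin":0,"gripper":1},{"translation":[0,-0.6,0],"spin":0,"gripper":1},{"translation":[0,-0.8,0],"spin":0,"gripper":1},{"translation":[0,-1,0],"spin":0,"gripper":1},{"translation":[0,-1,0],"spin":0,"gripper":1}])

```text
time_s: 6.82
eef_pos: [0.4557, -0.0898, 0.3045]
tcp_rot: [-0.0, 1.0, 0.0, 0.0]
ft_force: [0.3, -0.0, -1.1]
finger_gap: 0.0918
grip_force: 0.0
```

>>> apply_moves(increments=[{"translation":[-0.1,-0.3,0],"spin":0,"gripper":1},{"translation":[-0.3,-0.6,0],"spin":0,"gripper":1},{"translation":[-0.4,-0.8,0],"spin":0,"gripper":1},{"translation":[-0.5,-1,0],"spin":0,"gripper":1},{"translation":[-0.5,-1,0],"spin":0,"gripper":1}])

```text
time_s: 7.45
eef_pos: [0.4055, -0.1897, 0.3047]
tcp_rot: [-0.0, 1.0, 0.0, 0.0]
ft_force: [0.6, 0.4, 0.3]
finger_gap: 0.0917
grip_force: 0.0
```

Run:
```python
from h import *
import pickle
p=see('wrist','w4');pickle.dump(p,open('w4.pkl','wb'))
s=state();print(s['eef_pos'])
for l in ['pan','pan_hole','pan_tab']: print(l,find(p,l))
t=see('top')
for l in ['pan','pan_hole','pan_tab']: print(l,find(t,l))
```

```text
[ 0.40594471 -0.18878873  0.30461379]
pan [([0.5692, -0.2986, -0.0014], 0.65)]
pan_hole [([0.4971, -0.3493, 0.0444], 0.94), ([0.5338, 0.0049, 0.0773], 0.67), ([0.5333, 0.001, 0.0079], 0.66)]
pan_tab [([0.4687, -0.3056, 0.0634], 0.67)]
pan [([0.5665, -0.2975, 0.0006], 0.97), ([0.4854, -0.5526, 0.0264], 0.4)]
pan_hole [([0.4972, -0.35, 0.0472], 0.9)]
pan_tab []
```

View pics/w4.png

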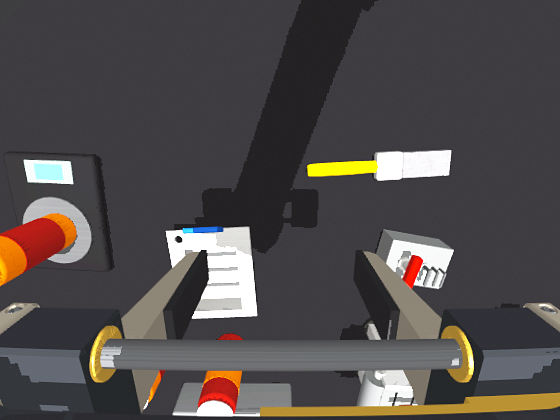

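The wrist view shows the pan with its hole at (178,239), front corners at (166,231) and (249,227), and rear corners at (257,316) and (175,318). I'll get the pan's pose from those.

Run:
```python
from h import *
import pickle
p=pickle.load(open('w4.pkl','rb'))
g=p['color'].astype(int).sum(2)
c=p['color'][215:330,155:275,::-1]
m={'fl':(166,231),'fr':(249,227),'rr':(257,316),'rl':(175,318),'hole':(178,239)}
w={k:ray(p,v,.045) for k,v in m.items()}
for k in w: print(k,w[k])
mod={'fl':(-90,-64),'fr':(-90,64),'rr':(68,64),'rl':(68,-64),'hole':(-75,-48)}
A=np.array([mod[k] for k in m])/1e3;B=np.array([w[k][:2] for k in m])
H=(A-A.mean(0)).T@(B-B.mean(0));th=np.arctan2(H[0,1]-H[1,0],H[0,0]+H[1,1])
Rz=np.array([[np.cos(th),-np.sin(th)],[np.sin(th),np.cos(th)]]);t=B.mean(0)-Rz@A.mean(0)
print('yaw',th,'o',t,'res mm',(B-A@Rz.T-t)*1e3,'tab',Rz@[-.0962,0]+t)
cv2.imwrite('pics/w4c.png',cv2.resize(c,None,fx=5,fy=5,interpolation=cv2.INTER_CUBIC))
```

```text
fl [ 0.47947074 -0.36668023  0.045     ]
fr [ 0.47278367 -0.23853617  0.045     ]
rr [ 0.63197757 -0.23023994  0.045     ]
rl [ 0.63708545 -0.37016074  0.045     ]
hole [ 0.49261798 -0.34939633  0.045     ]
yaw 0.025067823821226135 o [ 0.56633898 -0.30080915] res mm [[ 1.49931172  0.36467513]
 [-1.97941546  0.54895645]
 [-0.73587219  4.88488024]
 [ 1.1636656  -7.07613433]
 [ 0.05231034  1.27762252]] tab [ 0.4701692  -0.30322042]
```

View pics/w4c.png

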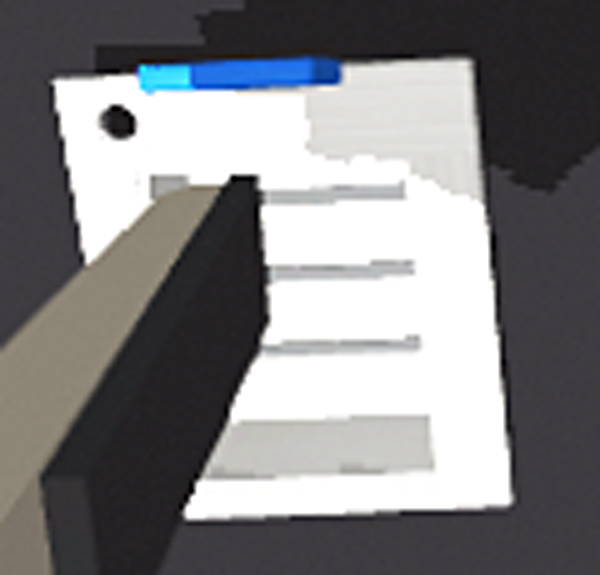

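The rear-left corner is hidden by a finger. The remaining points agree on yaw +0.052 and tab at (0.469, -0.303). I'll descend and grip the tab across its width.

>>> apply_moves(increments=[{"translation":[0.2,-0.3,-0.3],"spin":0.0166,"gripper":1},{"translation":[0.4,-0.6,-0.6],"spin":0.0166,"gripper":1},{"translation":[0.5,-0.8,-0.8],"spin":0.0166,"gripper":1},{"translation":[0.6,-1,-1],"spin":0.0166,"gripper":1},{"translation":[0.6,-1,-1],"spin":0.0166,"gripper":1}])

```text
time_s: 8.48
eef_pos: [0.4646, -0.2908, 0.2029]
tcp_rot: [-0.026, 1.0, 0.0, -0.002]
ft_force: [-0.6, -0.6, 0.0]
finger_gap: 0.0921
grip_force: 0.0
```

>>> apply_moves(increments=[{"translation":[0.04,-0.13,-0.3],"spin":0,"gripper":1},{"translation":[0.04,-0.13,-0.6],"spin":0,"gripper":1},{"translation":[0.04,-0.13,-0.8],"spin":0,"gripper":1},{"translation":[0.04,-0.13,-0.95],"spin":0,"gripper":1},{"translation":[0.04,-0.13,-0.95],"spin":0,"gripper":1}])

```text
time_s: 9.1
eef_pos: [0.4691, -0.3025, 0.1093]
tcp_rot: [-0.027, 1.0, 0.0, -0.0]
ft_force: [-0.7, -0.2, -0.7]
finger_gap: 0.0917
grip_force: 0.0
```

Run:
```python
from h import *
p=see('wrist','w5');print(state()['eef_pos'])
for l in ['pan','pan_hole','pan_tab']: print(l,find(p,l))
```

```text
[ 0.46951078 -0.30300312  0.11003071]
pan [([0.5632, -0.2973, -0.0008], 0.97)]
pan_hole [([0.4975, -0.3505, 0.0442], 0.81)]
pan_tab [([0.4703, -0.3034, 0.0656], 0.57)]
```

View pics/w5.png

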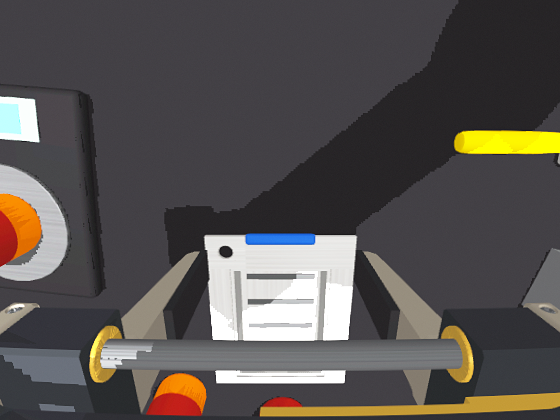

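The pan sits square between the fingers with the tab centred at (280,239). I'll descend and grip.

>>> apply_moves(increments=[{"translation":[0,0,-0.25],"spin":0,"gripper":1},{"translation":[0,0,-0.45],"spin":0,"gripper":1},{"translation":[0,0,-0.6],"spin":0,"gripper":1},{"translation":[0,0,-0.6],"spin":0,"gripper":1},{"translation":[0,0,-0.6],"spin":0,"gripper":0.6}], squeeze=60)

```text
time_s: 9.93
eef_pos: [0.4695, -0.3037, 0.05]
tcp_rot: [-0.027, 1.0, -0.0, 0.0]
ft_force: [0.1, 0.2, 0.8]
finger_gap: 0.0839
grip_force: 0.0
```

>>> apply_moves(increments=[{"translation":[0,0,0],"spin":0,"gripper":0.4},{"translation":[0,0,0],"spin":0,"gripper":0.4},{"translation":[0,0,0],"spin":0,"gripper":0.4},{"translation":[0,0,0],"spin":0,"gripper":0.4},{"translation":[0,0,0],"spin":0,"gripper":0.4}], squeeze=60)

```text
time_s: 10.55
eef_pos: [0.4694, -0.3033, 0.0498]
tcp_rot: [-0.027, 1.0, 0.0, 0.0]
ft_force: [-0.5, 0.6, 3.0]
finger_gap: 0.0493
grip_force: 60.0
```

Gripped at 49 mm with 60 N. Now a slow lift, then a check for sag.

>>> apply_moves(increments=[{"translation":[0,0,0.05],"spin":0,"gripper":0.4},{"translation":[0,0,0.15],"spin":0,"gripper":0.4},{"translation":[0,0,0.3],"spin":0,"gripper":0.4},{"translation":[0,0,0.4],"spin":0,"gripper":0.4},{"translation":[0,0,0.4],"spin":0,"gripper":0.4}], squeeze=60)

```text
time_s: 11.18
eef_pos: [0.47, -0.3036, 0.0909]
tcp_rot: [-0.027, 1.0, -0.0, 0.001]
ft_force: [0.2, 0.8, -3.2]
finger_gap: 0.0494
grip_force: 60.0
```

Run:
```python
from h import *
s=state();print(s['eef_pos'],s['ft_force'],s['wrist_torque'])
for cam in ['wrist','top','scene']:
    p=see(cam,'g1'+cam)
    for l in ['pan','pan_hole','pan_tab']: print(cam,l,find(p,l,n=1),find(p,l,recognise,1))
    if cam=='wrist': w=p
    if cam=='scene': s=p
a=w['color'][200:420,180:380,::-1];u=proj(s,[.56,-.3,.06])[0].astype(int)
b=s['color'][u[1]-40:u[1]+40,u[0]-50:u[0]+50,::-1]
cv2.imwrite('pics/g1.png',np.hstack([cv2.resize(a,(400,440)),cv2.resize(b,(400,440))]))
```

```text
[ 0.47000637 -0.30361806  0.09085355] [ 0.20028889  0.75593364 -3.22692591] [0.06618824 0.25579735 0.01324298]
wrist pan [([0.5659, -0.3015, 0.0351], 0.65)] [([0.5519, -0.3028, 0.0768], 0.55)]
wrist pan_hole [([0.4952, -0.3534, 0.0851], 0.94)] [([0.5543, -0.3026, 0.0825], 0.78)]
wrist pan_tab [([0.4726, -0.304, 0.1079], 0.55)] [([0.5534, -0.3013, 0.0823], 0.84)]
top pan [([0.5622, -0.2972, 0.0372], 0.69)] [([0.5872, -0.296, 0.0427], 0.66)]
top pan_hole [([0.4945, -0.3468, 0.0844], 0.74)] [([0.5875, -0.2963, 0.0443], 0.62)]
top pan_tab [] [([0.5816, -0.2975, 0.0442], 0.9)]
scene pan [([0.5663, -0.298, 0.0404], 0.86)] [([0.5773, -0.2944, 0.0731], 0.98)]
scene pan_hole [([0.4876, -0.3493, 0.0878], 0.67)] [([0.5684, -0.2902, 0.0773], 0.98)]
scene pan_tab [([0.4665, -0.302, 0.1044], 0.97)] [([0.5734, -0.2926, 0.0748], 0.91)]
```

View pics/g1.png

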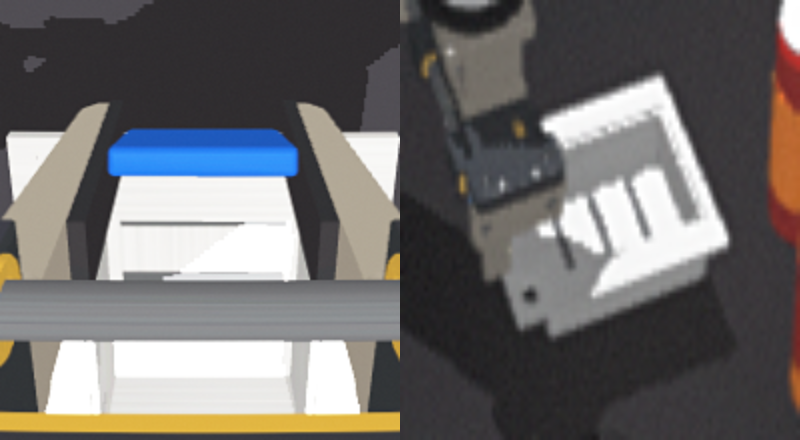

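The pan is hanging level on the tab with no visible sag and 0.26 N m at the wrist. I'll carry it over the block towards the mouth, turning it to the conveyor's yaw.

>>> apply_moves(increments=[{"translation":[0,0,0.2],"spin":0,"gripper":0.4},{"translation":[0,0.1,0.4],"spin":0,"gripper":0.4},{"translation":[0,0.3,0.7],"spin":0,"gripper":0.4},{"translation":[0,0.5,1],"spin":-0.01,"gripper":0.4},{"translation":[0,0.7,1],"spin":-0.01,"gripper":0.4}])

```text
time_s: 12.85
eef_pos: [0.4707, -0.2334, 0.192]
tcp_rot: [-0.011, 1.0, -0.001, 0.002]
ft_force: [-0.8, 0.1, -3.4]
finger_gap: 0.0494
grip_force: 60.0
```

>>> apply_moves(increments=[{"translation":[0,0.2,0],"spin":0,"gripper":0.4},{"translation":[0,0.4,0],"spin":0,"gripper":0.4},{"translation":[0,0.6,0],"spin":-0.01,"gripper":0.4},{"translation":[0,0.8,0],"spin":-0.01,"gripper":0.4},{"translation":[0,1,0],"spin":-0.01,"gripper":0.4}])

```text
time_s: 13.48
eef_pos: [0.469, -0.1326, 0.1896]
tcp_rot: [0.005, 1.0, 0.0, 0.0]
ft_force: [1.0, -0.4, -2.8]
finger_gap: 0.0496
grip_force: 60.0
```

>>> apply_moves(increments=[{"translation":[0,0.2,0],"spin":0,"gripper":0.4},{"translation":[0,0.4,0],"spin":0,"gripper":0.4},{"translation":[0,0.6,0],"spin":-0.01,"gripper":0.4},{"translation":[0,0.8,0],"spin":-0.01,"gripper":0.4},{"translation":[0,1,0],"spin":-0.01,"gripper":0.4}])

```text
time_s: 14.1
eef_pos: [0.469, -0.0326, 0.1897]
tcp_rot: [0.021, 1.0, 0.0, 0.0]
ft_force: [-0.3, 0.1, -4.0]
finger_gap: 0.0489
grip_force: 60.0
```

>>> apply_moves(increments=[{"translation":[0,0.2,0],"spin":0,"gripper":0.4},{"translation":[0,0.4,0],"spin":0,"gripper":0.4},{"translation":[0,0.6,0],"spin":-0.0106,"gripper":0.4},{"translation":[0,0.8,0],"spin":-0.0106,"gripper":0.4},{"translation":[0,1,0],"spin":-0.0106,"gripper":0.4}])

```text
time_s: 14.72
eef_pos: [0.469, 0.0673, 0.1897]
tcp_rot: [0.037, 0.999, 0.0, -0.0]
ft_force: [-0.6, -0.6, -2.9]
finger_gap: 0.0493
grip_force: 60.0
```

>>> apply_moves(increments=[{"translation":[0,0.2,0],"spin":0,"gripper":0.4},{"translation":[0,0.4,0],"spin":0,"gripper":0.4},{"translation":[-0.03,0.6,0],"spin":0,"gripper":0.4},{"translation":[-0.06,0.8,0],"spin":0,"gripper":0.4},{"translation":[-0.08,1,0],"spin":0,"gripper":0.4}])

```text
time_s: 15.35
eef_pos: [0.4609, 0.1673, 0.1896]
tcp_rot: [0.037, 0.999, 0.0, -0.0]
ft_force: [-0.4, -0.1, -4.1]
finger_gap: 0.0495
grip_force: 60.0
```

>>> apply_moves(increments=[{"translation":[0,0.2,0],"spin":0,"gripper":0.4},{"translation":[0,0.4,0],"spin":0,"gripper":0.4},{"translation":[0,0.6,0],"spin":0,"gripper":0.4},{"translation":[0,0.8,0],"spin":0,"gripper":0.4},{"translation":[0,1,0],"spin":0,"gripper":0.4}])

```text
time_s: 15.98
eef_pos: [0.4612, 0.2681, 0.1895]
tcp_rot: [0.037, 0.999, -0.0, -0.0]
ft_force: [-0.2, -0.2, -3.0]
finger_gap: 0.0492
grip_force: 60.0
```

>>> apply_moves(increments=[{"translation":[0,0.2,0],"spin":0,"gripper":0.4},{"translation":[0,0.4,0],"spin":0,"gripper":0.4},{"translation":[0,0.47,0],"spin":0,"gripper":0.4},{"translation":[0,0.47,0],"spin":0,"gripper":0.4},{"translation":[0,0.47,0],"spin":0,"gripper":0.4}])

```text
time_s: 16.6
eef_pos: [0.4614, 0.3128, 0.1896]
tcp_rot: [0.038, 0.999, -0.0, -0.0]
ft_force: [-0.8, -0.5, -2.2]
finger_gap: 0.0495
grip_force: 60.0
```

Run:
```python
from h import *
s=state();print(s['eef_pos'],s['tcp_rot'],s['ft_force'],s['wrist_torque'],s['finger_gap'])
for cam in ['wrist','top','scene']:
    p=see(cam,'g2'+cam)
    for l in ['pan','pan_hole','pan_tab','nominal_ear','nominal_mouth']: print(cam,l,find(p,l,n=2))
```

```text
[0.46143792 0.31278146 0.18955013] [ 3.77226171e-02  9.99288208e-01 -2.84119997e-04 -2.51620205e-05] [-0.75415196 -0.51890414 -2.17594957] [0.00147346 0.21511398 0.01197899] 0.049533824250480266
wrist pan [([0.5558, 0.305, 0.1385], 0.8)]
wrist pan_hole [([0.4807, 0.2635, 0.184], 0.63)]
wrist pan_tab [([0.4636, 0.3139, 0.2025], 0.58), ([0.5559, 0.3051, 0.1376], 0.58)]
wrist nominal_ear []
wrist nominal_mouth []
top pan [([0.5607, 0.3087, 0.141], 0.64)]
top pan_hole [([0.4808, 0.2682, 0.1873], 0.94)]
top pan_tab [([0.4845, -0.5498, 0.0252], 0.38)]
top nominal_ear [([0.648, 0.2422, 0.1003], 0.71)]
top nominal_mouth [([0.6578, 0.2894, 0.0812], 0.77), ([0.3853, -0.0374, 0.0026], 0.24)]
scene pan [([0.5561, 0.306, 0.1415], 0.98), ([0.7489, 0.0808, 0.1478], 0.41)]
scene pan_hole [([0.4734, 0.2682, 0.1877], 0.57), ([0.3821, 0.4931, 0.0056], 0.43)]
scene pan_tab [([0.4553, 0.3161, 0.2049], 0.66), ([0.513, 0.4877, 0.0013], 0.36)]
scene nominal_ear [([0.6446, 0.2432, 0.0954], 0.84), ([0.6985, -0.4072, -0.0026], 0.34)]
scene nominal_mouth [([0.6613, 0.2878, 0.0803], 0.75)]
```

The networks' pan pose agrees with the tool to about 2 mm, so there's no sag. I'll lower it to runner height and start sliding in.

>>> apply_moves(increments=[{"translation":[0,0,-0.3],"spin":0,"gripper":0.4},{"translation":[0,0,-0.6],"spin":0,"gripper":0.4},{"translation":[0,0,-0.85],"spin":0,"gripper":0.4},{"translation":[0,0,-0.98],"spin":0,"gripper":0.4},{"translation":[0,0,-0.98],"spin":0,"gripper":0.4}])

```text
time_s: 18.12
eef_pos: [0.461, 0.3135, 0.091]
tcp_rot: [0.037, 0.999, -0.001, -0.001]
ft_force: [-1.0, 0.3, -2.3]
finger_gap: 0.0493
grip_force: 60.0
```

>>> apply_moves(increments=[{"translation":[0.1,-0.0075,0],"spin":0,"gripper":0.4},{"translation":[0.2,-0.015,0],"spin":0,"gripper":0.4},{"translation":[0.3,-0.0226,0],"spin":0,"gripper":0.4},{"translation":[0.4,-0.03,0],"spin":0,"gripper":0.4},{"translation":[0.4,-0.03,0],"spin":0,"gripper":0.4}])

```text
time_s: 18.75
eef_pos: [0.5023, 0.3103, 0.0917]
tcp_rot: [0.038, 0.999, 0.0, 0.0]
ft_force: [-0.5, -0.0, -2.9]
finger_gap: 0.0494
grip_force: 60.0
```

>>> apply_moves(increments=[{"translation":[0.06,-0.0045,0],"spin":0,"gripper":0.4},{"translation":[0.12,-0.009,0],"spin":0,"gripper":0.4},{"translation":[0.18,-0.0135,0],"spin":0,"gripper":0.4},{"translation":[0.24,-0.018,0],"spin":0,"gripper":0.4},{"translation":[0.3,-0.0226,0],"spin":0,"gripper":0.4}])

```text
time_s: 19.38
eef_pos: [0.5316, 0.3084, 0.0916]
tcp_rot: [0.037, 0.999, -0.0, -0.0]
ft_force: [0.3, 0.1, -3.2]
finger_gap: 0.0497
grip_force: 60.0
```

No contact force yet. Continuing in.

>>> apply_moves(increments=[{"translation":[0.06,-0.0045,0],"spin":0,"gripper":0.4},{"translation":[0.12,-0.009,0],"spin":0,"gripper":0.4},{"translation":[0.18,-0.0135,0],"spin":0,"gripper":0.4},{"translation":[0.24,-0.018,0],"spin":0,"gripper":0.4},{"translation":[0.3,-0.0226,0],"spin":0,"gripper":0.4}])

```text
time_s: 20.0
eef_pos: [0.5616, 0.3062, 0.0916]
tcp_rot: [0.037, 0.999, -0.0, -0.0]
ft_force: [-0.2, 0.0, -2.8]
finger_gap: 0.0492
grip_force: 60.0
```

>>> apply_moves(increments=[{"translation":[0.06,-0.0045,0],"spin":0,"gripper":0.4},{"translation":[0.12,-0.009,0],"spin":0,"gripper":0.4},{"translation":[0.18,-0.0135,0],"spin":0,"gripper":0.4},{"translation":[0.24,-0.018,0],"spin":0,"gripper":0.4},{"translation":[0.3,-0.0226,0],"spin":0,"gripper":0.4}])

```text
time_s: 20.62
eef_pos: [0.5916, 0.3039, 0.0916]
tcp_rot: [0.037, 0.999, -0.0, -0.0]
ft_force: [0.3, 0.6, -2.6]
finger_gap: 0.0492
grip_force: 60.0
```

Still floating free in the channels, 44 mm short. I'll go 14 mm further, staying clear of the ear lip, then lower onto the ledges.

>>> apply_moves(increments=[{"translation":[0.06,-0.0045,0],"spin":0,"gripper":0.4},{"translation":[0.12,-0.009,0],"spin":0,"gripper":0.4},{"translation":[0.14,-0.0105,0],"spin":0,"gripper":0.4},{"translation":[0.14,-0.0105,-0.01],"spin":0,"gripper":0.4},{"translation":[0.14,-0.0105,-0.02],"spin":0,"gripper":0.4}])

```text
time_s: 21.25
eef_pos: [0.6051, 0.3029, 0.0895]
tcp_rot: [0.037, 0.999, -0.0, -0.0]
ft_force: [-1.0, -0.5, -2.6]
finger_gap: 0.0494
grip_force: 60.0
```

>>> apply_moves(increments=[{"translation":[0,0,-0.003],"spin":0,"gripper":0.4},{"translation":[0,0,-0.006],"spin":0,"gripper":0.4},{"translation":[0,0,-0.01],"spin":0,"gripper":0.4},{"translation":[0,0,-0.01],"spin":0,"gripper":0.4},{"translation":[0,0,-0.01],"spin":0,"gripper":0.4}])

```text
time_s: 21.88
eef_pos: [0.605, 0.3029, 0.0888]
tcp_rot: [0.037, 0.999, 0.0, -0.0]
ft_force: [-3.7, -1.5, 2.1]
finger_gap: 0.0494
grip_force: 60.0
```

The pan now rests on the ledges (about 5 N taken). I'll release, rise, back off and close the fingers so I can push on the tab's front.

>>> apply_moves(increments=[{"translation":[0,0,0],"spin":0,"gripper":0.66},{"translation":[0,0,0],"spin":0,"gripper":0.66},{"translation":[0,0,0],"spin":0,"gripper":0.66},{"translation":[0,0,0],"spin":0,"gripper":0.66},{"translation":[0,0,0.1],"spin":0,"gripper":0.66}])

```text
time_s: 22.5
eef_pos: [0.6047, 0.3026, 0.0981]
tcp_rot: [0.037, 0.999, -0.0, -0.001]
ft_force: [0.4, 0.1, 0.3]
finger_gap: 0.0614
grip_force: 0.0
```

>>> apply_moves(increments=[{"translation":[0,0,0.2],"spin":0,"gripper":0.66},{"translation":[0,0,0.45],"spin":0,"gripper":0.66},{"translation":[-0.2,0.015,0.45],"spin":0,"gripper":0},{"translation":[-0.45,0.034,0.45],"spin":0,"gripper":0},{"translation":[-0.45,0.034,0.45],"spin":0,"gripper":0}], squeeze=10)

```text
time_s: 23.12
eef_pos: [0.5594, 0.3075, 0.1454]
tcp_rot: [0.036, 0.999, 0.001, 0.0]
ft_force: [0.9, 0.3, -0.5]
finger_gap: 0.0329
grip_force: 0.0
```

Run:
```python
from h import *
s=state();print(s['eef_pos'],s['ft_force'],s['finger_gap'])
for cam in ['wrist','top','scene']:
    p=see(cam,'r1'+cam)
    for l in ['pan','pan_hole','pan_tab']: print(cam,l,find(p,l,n=2))
```

```text
[0.55937311 0.30745795 0.14538168] [ 0.9052246   0.25819125 -0.53607489] 0.03294552141238216
wrist pan [([0.6997, 0.2911, 0.0348], 0.71)]
wrist pan_hole []
wrist pan_tab []
top pan [([0.7024, 0.2982, 0.039], 0.84)]
top pan_hole [([0.624, 0.2543, 0.0861], 0.85)]
top pan_tab [([0.6035, 0.3007, 0.1061], 0.88), ([0.3853, -0.0385, 0.001], 0.52)]
scene pan [([0.7007, 0.2941, 0.0402], 0.93), ([0.3786, -0.0409, 0.001], 0.61)]
scene pan_hole [([0.6144, 0.2589, 0.0866], 0.63)]
scene pan_tab [([0.5988, 0.3053, 0.1017], 0.92)]
```

The pan is hanging with its origin at about (0.701, 0.295, 0.039). I'll lower the closed fingers in front of the tab and push gently.

>>> apply_moves(increments=[{"translation":[0,0,0],"spin":0,"gripper":0},{"translation":[0,0,-0.15],"spin":0,"gripper":0},{"translation":[0,0,-0.35],"spin":0,"gripper":0},{"translation":[0,0,-0.4],"spin":0,"gripper":0},{"translation":[0.05,-0.0038,-0.4],"spin":0,"gripper":0}])

```text
time_s: 24.35
eef_pos: [0.5647, 0.3058, 0.1026]
tcp_rot: [0.037, 0.999, -0.0, -0.001]
ft_force: [0.2, 0.6, -0.2]
finger_gap: 0.0008
grip_force: 0.0
```

>>> apply_moves(increments=[{"translation":[0.05,-0.0038,0],"spin":0,"gripper":0},{"translation":[0.1,-0.0075,0],"spin":0,"gripper":0},{"translation":[0.15,-0.0113,0],"spin":0,"gripper":0},{"translation":[0.2,-0.015,0],"spin":0,"gripper":0},{"translation":[0.25,-0.019,0],"spin":0,"gripper":0}])

```text
time_s: 24.98
eef_pos: [0.5895, 0.3044, 0.1036]
tcp_rot: [0.037, 0.999, 0.0, -0.001]
ft_force: [-2.9, 0.2, 3.1]
finger_gap: 0.0004
grip_force: 1.8
```

>>> apply_moves(increments=[{"translation":[0.03,-0.0023,0],"spin":0,"gripper":0},{"translation":[0.06,-0.0045,0],"spin":0,"gripper":0},{"translation":[0.09,-0.0068,0],"spin":0,"gripper":0},{"translation":[0.12,-0.009,0],"spin":0,"gripper":0},{"translation":[0.12,-0.009,0],"spin":0,"gripper":0}])

```text
time_s: 25.6
eef_pos: [0.6028, 0.303, 0.1036]
tcp_rot: [0.037, 0.999, 0.0, 0.0]
ft_force: [-2.5, 1.3, 1.8]
finger_gap: 0.0003
grip_force: 1.0
```

The pan is sliding at about 3 N. Continuing in small steps to the stop.

>>> apply_moves(increments=[{"translation":[0.015,-0.0011,0],"spin":0,"gripper":0},{"translation":[0.03,-0.0023,0],"spin":0,"gripper":0},{"translation":[0.045,-0.0034,0],"spin":0,"gripper":0},{"translation":[0.06,-0.0045,0],"spin":0,"gripper":0},{"translation":[0.06,-0.0045,0],"spin":0,"gripper":0}])

```text
time_s: 26.22
eef_pos: [0.6085, 0.3026, 0.1036]
tcp_rot: [0.037, 0.999, 0.0, 0.0]
ft_force: [-2.1, -0.1, 2.3]
finger_gap: 0.0006
grip_force: 1.3
```

>>> apply_moves(increments=[{"translation":[0.01,-0.0008,0],"spin":0,"gripper":0},{"translation":[0.02,-0.0015,0],"spin":0,"gripper":0},{"translation":[0.03,-0.0023,0],"spin":0,"gripper":0},{"translation":[0.03,-0.0023,0],"spin":0,"gripper":0},{"translation":[0.03,-0.0023,0],"spin":0,"gripper":0}])

```text
time_s: 26.85
eef_pos: [0.6114, 0.3024, 0.1036]
tcp_rot: [0.037, 0.999, 0.0, 0.0]
ft_force: [-2.6, 0.2, 1.5]
finger_gap: 0.0004
grip_force: 1.3
```

>>> apply_moves(increments=[{"translation":[0.005,-0.0004,0],"spin":0,"gripper":0},{"translation":[0.01,-0.0008,0],"spin":0,"gripper":0},{"translation":[0.015,-0.0011,0],"spin":0,"gripper":0},{"translation":[0.02,-0.0015,0],"spin":0,"gripper":0},{"translation":[0.02,-0.0015,0],"spin":0,"gripper":0}])

```text
time_s: 27.48
eef_pos: [0.6133, 0.3023, 0.1036]
tcp_rot: [0.037, 0.999, 0.0, 0.0]
ft_force: [-3.8, -0.1, 1.8]
finger_gap: 0.0006
grip_force: 1.5
```

Run:
```python
from h import *
s=state();print(s['eef_pos'],s['ft_force'])
for cam in ['top','scene']:
    p=see(cam)
    for l in ['pan','pan_hole','pan_tab']: print(cam,l,find(p,l,n=1))
```

```text
[0.61334648 0.30227513 0.10360426] [-3.8330476  -0.11065968  1.81187569]
top pan [([0.7327, 0.2923, 0.0366], 0.77)]
top pan_hole [([0.6498, 0.2423, 0.0964], 0.73)]
top pan_tab [([0.6339, 0.3029, 0.1059], 0.54)]
scene pan [([0.7256, 0.295, 0.0401], 0.8)]
scene pan_hole [([0.7243, -0.2861, 0.0009], 0.73)]
scene pan_tab [([0.6279, 0.304, 0.1032], 0.51)]
```

Near the stop. Continuing 2 mm per call and watching the force.

>>> apply_moves(increments=[{"translation":[0.005,-0.0004,0],"spin":0,"gripper":0},{"translation":[0.01,-0.0008,0],"spin":0,"gripper":0},{"translation":[0.015,-0.0011,0],"spin":0,"gripper":0},{"translation":[0.02,-0.0015,0],"spin":0,"gripper":0},{"translation":[0.02,-0.0015,0],"spin":0,"gripper":0}])

```text
time_s: 28.5
eef_pos: [0.6154, 0.3021, 0.1036]
tcp_rot: [0.037, 0.999, 0.0, 0.0]
ft_force: [-2.6, 0.3, 2.1]
finger_gap: 0.0005
grip_force: 1.5
```

>>> apply_moves(increments=[{"translation":[0.005,-0.0004,0],"spin":0,"gripper":0},{"translation":[0.01,-0.0008,0],"spin":0,"gripper":0},{"translation":[0.015,-0.0011,0],"spin":0,"gripper":0},{"translation":[0.02,-0.0015,0],"spin":0,"gripper":0},{"translation":[0.02,-0.0015,0],"spin":0,"gripper":0}])

```text
time_s: 29.12
eef_pos: [0.6168, 0.3021, 0.1036]
tcp_rot: [0.037, 0.999, -0.0, -0.0]
ft_force: [-5.0, -0.6, 2.9]
finger_gap: 0.0007
grip_force: 2.5
```

>>> apply_moves(increments=[{"translation":[0.005,-0.0004,0],"spin":0,"gripper":0},{"translation":[0.01,-0.0008,0],"spin":0,"gripper":0},{"translation":[0.01,-0.0008,0],"spin":0,"gripper":0},{"translation":[0.01,-0.0008,0],"spin":0,"gripper":0},{"translation":[0.01,-0.0008,0],"spin":0,"gripper":0}])

```text
time_s: 29.75
eef_pos: [0.617, 0.3021, 0.1035]
tcp_rot: [0.037, 0.999, -0.0, -0.001]
ft_force: [-6.9, -0.4, 4.4]
finger_gap: 0.0004
grip_force: 3.6
```

>>> apply_moves(increments=[{"translation":[0.005,-0.0004,0],"spin":0,"gripper":0},{"translation":[0.01,-0.0008,0],"spin":0,"gripper":0},{"translation":[0.015,-0.0011,0],"spin":0,"gripper":0},{"translation":[0.02,-0.0015,0],"spin":0,"gripper":0},{"translation":[0.02,-0.0015,0],"spin":0,"gripper":0}])

```text
time_s: 30.38
eef_pos: [0.6173, 0.3024, 0.1035]
tcp_rot: [0.037, 0.999, -0.0, -0.003]
ft_force: [-11.3, -0.2, 7.6]
finger_gap: 0.0007
grip_force: 5.7
```

Run:
```python
from h import *
s=state();print(s['eef_pos'],s['ft_force'])
for cam in ['top','scene']:
    p=see(cam)
    for l in ['pan','pan_hole','pan_tab']: print(cam,l,find(p,l,n=1))
```

```text
[0.61729513 0.30244716 0.10351257] [-11.34732277  -0.22873068   7.55900055]
top pan [([0.7347, 0.2965, 0.0388], 0.61)]
top pan_hole [([0.6562, 0.2526, 0.0861], 0.53)]
top pan_tab [([0.6366, 0.2995, 0.1072], 0.82)]
scene pan [([0.7306, 0.2939, 0.0393], 0.56)]
scene pan_hole [([0.6495, 0.2549, 0.0893], 0.8)]
scene pan_tab [([0.6306, 0.3031, 0.1046], 0.77)]
```

The stop is confirmed: force rises to 11 N without movement, and the network places the pan at home. I'll retreat and go to the pin.

>>> apply_moves(increments=[{"translation":[-0.1,0.008,0],"spin":0,"gripper":0},{"translation":[-0.3,0.02,0.1],"spin":0,"gripper":0},{"translation":[-0.6,0.02,0.4],"spin":0,"gripper":0},{"translation":[-0.9,-0.1,0.8],"spin":0,"gripper":0.5},{"translation":[-1,-0.3,1],"spin":0,"gripper":1}])

```text
time_s: 31.4
eef_pos: [0.5204, 0.2726, 0.2057]
tcp_rot: [0.036, 0.999, 0.001, 0.002]
ft_force: [0.3, 0.0, 0.5]
finger_gap: 0.0183
grip_force: 0.0
```

>>> apply_moves(increments=[{"translation":[-0.1,-0.2,0.1],"spin":0,"gripper":1},{"translation":[-0.3,-0.4,0.1],"spin":0,"gripper":1},{"translation":[-0.4,-0.6,0.1],"spin":0,"gripper":1},{"translation":[-0.5,-0.8,0.1],"spin":0,"gripper":1},{"translation":[-0.5,-1,0.1],"spin":0,"gripper":1}])

```text
time_s: 32.02
eef_pos: [0.4707, 0.1708, 0.2138]
tcp_rot: [0.037, 0.999, 0.0, 0.001]
ft_force: [0.6, 0.2, -0.5]
finger_gap: 0.0685
grip_force: 0.0
```

>>> apply_moves(increments=[{"translation":[0,-0.3,0],"spin":0,"gripper":1},{"translation":[0,-0.6,0],"spin":0,"gripper":1},{"translation":[0,-0.9,0],"spin":0,"gripper":1},{"translation":[0,-1,0],"spin":0,"gripper":1},{"translation":[0,-1,0],"spin":0,"gripper":1}])

```text
time_s: 32.65
eef_pos: [0.4708, 0.0715, 0.2137]
tcp_rot: [0.038, 0.999, 0.0, 0.0]
ft_force: [-0.2, 0.0, -0.2]
finger_gap: 0.0917
grip_force: 0.0
```

```bash
cat > red.py <<'E'
from h import *
def bar(p,z,lo=None):
    c=p['color'].astype(int);m=((c[:,:,0]>120)&(c[:,:,1]<70)&(c[:,:,2]<70)).astype(np.uint8)
    n,L,S,C=cv2.connectedComponentsWithStats(m)
    for i in range(1,n):
        if S[i,4]<40: continue
        P=np.argwhere(L==i)[:,::-1]
        W3=np.array([ray(p,q,z)[:2] for q in P.astype(float)])
        r=cv2.minAreaRect((W3*1000).astype(np.float32));print(S[i],np.round(W3.mean(0),4),r)
E
python3 - <<'E'
from red import *
s=state();print(s['eef_pos'])
p=see('wrist','p1');bar(p,.086)
for l in ['pin_grip','pin','pin_block']: print(l,find(p,l,n=2))
t=see('top');bar(t,.086)
for l in ['pin_grip','pin']: print(l,find(t,l,n=2))
E
```

```text
[0.47077108 0.07149895 0.21369624]
[217 240  17  45 555] [0.528  0.0054] ((528.2310180664062, 5.140226364135742), (14.630125999450684, 53.986358642578125), 77.58967590332031)
pin_grip [([0.537, 0.0057, 0.0797], 0.61)]
pin [([0.5327, 0.0018, 0.0074], 0.56)]
pin_block [([0.5322, 0.0247, 0.0048], 0.86)]
[223 145  18  12  41] [0.7809 0.0932] ((783.2664794921875, 91.5547103881836), (21.958782196044922, 61.94737243652344), 27.025976181030273)
[254 149  20   9  65] [ 0.7746 -0.0069] ((775.5152587890625, -6.753913879394531), (26.034496307373047, 59.95961380004883), 5.815676689147949)
[345 161  18  14  64] [ 0.7196 -0.2809] ((721.2937622070312, -281.6414794921875), (57.09074020385742, 26.16329002380371), 53.90690231323242)
[386 170  17  15  45] [ 0.6874 -0.4   ] ((688.98486328125, -403.71929931640625), (57.335426330566406, 27.729969024658203), 51.04481887817383)
[ 90 180  12   6  57] [0.6917 0.5163] ((691.1866455078125, 515.933349609375), (34.4849853515625, 15.952594757080078), 89.07345581054688)
[440 235  10  19  46] [ 0.4825 -0.5462] ((482.39788818359375, -547.87158203125), (55.90161895751953, 21.501611709594727), 8.413496017456055)
[ 95 273  10  20  62] [0.3857 0.4808] ((384.8559265136719, 483.5430603027344), (24.274391174316406, 55.93519973754883), 87.19535064697266)
pin_grip [([0.5298, 0.0017, 0.0813], 0.48)]
pin [([0.5324, 0.0055, 0.0082], 0.46), ([0.6366, 0.301, 0.1078], 0.42)]
```

The red bar has its long axis at -0.216 rad and its centre at about (0.530, 0.0045), agreeing with the networks. I'll approach with a narrow opening to spare the hex keys, then look again.

>>> apply_moves(increments=[{"translation":[0.15,-0.2,0],"spin":-0.02,"gripper":0.28},{"translation":[0.35,-0.4,0],"spin":-0.045,"gripper":0.28},{"translation":[0.5,-0.6,-0.2],"spin":-0.045,"gripper":0.28},{"translation":[0.59,-0.67,-0.5],"spin":-0.045,"gripper":0.28},{"translation":[0.59,-0.67,-0.7],"spin":-0.045,"gripper":0.28}])

```text
time_s: 33.62
eef_pos: [0.5302, 0.0023, 0.1424]
tcp_rot: [0.11, 0.994, -0.001, 0.0]
ft_force: [0.1, 0.7, 0.2]
finger_gap: 0.0439
grip_force: 0.0
```

>>> apply_moves(increments=[{"translation":[0,0,-0.15],"spin":0,"gripper":0.28},{"translation":[0,0,-0.24],"spin":0,"gripper":0.28},{"translation":[0,0,-0.24],"spin":0,"gripper":0.28},{"translation":[0,0,-0.24],"spin":0,"gripper":0.28},{"translation":[0,0,-0.24],"spin":0,"gripper":0.28}])

```text
time_s: 34.25
eef_pos: [0.5297, 0.0049, 0.1203]
tcp_rot: [0.108, 0.994, 0.0, 0.001]
ft_force: [0.7, -0.5, 0.1]
finger_gap: 0.0258
grip_force: 0.0
```

Run:
```python
from red import *
s=state();print(s['eef_pos'],s['tcp_rot'],s['finger_gap'])
p=see('wrist','p2');bar(p,.086)
for l in ['pin_grip','pin','pin_block']: print(l,find(p,l,n=2))
print(proj(p,[s['eef_pos']]), proj(p,[.530,.0045,.086]))
```

```text
[0.529707   0.00491192 0.12027423] [1.07532919e-01 9.94201264e-01 2.62556619e-04 6.70363493e-04] 0.02584011987311125
[ 271  207   19   66 1169] [0.5281 0.0046] ((528.613525390625, 4.517337799072266), (13.234498977661133, 51.61302185058594), 76.17137908935547)
[ 68 384  48  29 903] [ 0.6447 -0.1967] ((643.6651000976562, -197.44778442382812), (43.584529876708984, 32.6898307800293), 55.44917297363281)
pin_grip [([0.5332, 0.0045, 0.0815], 0.6)]
pin [([0.5328, -0.0003, 0.0074], 0.7), ([0.7326, -0.2863, 0.0037], 0.24)]
pin_block [([0.5314, 0.0259, 0.0023], 0.65)]
[[280.97014582 262.6261299 ]] [[280.50448394 242.40120802]]
```

View pics/p2.png

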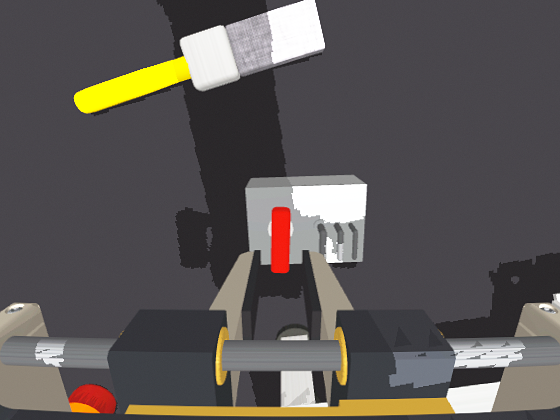

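The bar sits centred between the fingers at (280,240). I'll descend, grip and draw it straight up.

>>> apply_moves(increments=[{"translation":[0,0,-0.2],"spin":-0.007,"gripper":0.28},{"translation":[0,0,-0.4],"spin":-0.007,"gripper":0.28},{"translation":[0,0,-0.56],"spin":-0.007,"gripper":0.28},{"translation":[0,0,-0.56],"spin":-0.007,"gripper":0.28},{"translation":[0,0,-0.56],"spin":-0.007,"gripper":0.1}], squeeze=40)

```text
time_s: 35.08
eef_pos: [0.5297, 0.0047, 0.064]
tcp_rot: [0.119, 0.993, 0.0, 0.0]
ft_force: [-0.5, 0.2, 0.3]
finger_gap: 0.0178
grip_force: 0.0
```

>>> apply_moves(increments=[{"translation":[0,0,0],"spin":0,"gripper":0.05},{"translation":[0,0,0],"spin":0,"gripper":0.05},{"translation":[0,0,0.1],"spin":0,"gripper":0.05},{"translation":[0,0,0.3],"spin":0,"gripper":0.05},{"translation":[0,0,0.5],"spin":0,"gripper":0.05}])

```text
time_s: 35.7
eef_pos: [0.5292, 0.0047, 0.1147]
tcp_rot: [0.119, 0.993, 0.0, 0.0]
ft_force: [0.4, 0.1, -0.3]
finger_gap: 0.0132
grip_force: 40.0
```

>>> apply_moves(increments=[{"translation":[0,0,0.2],"spin":0,"gripper":0.05},{"translation":[0,0,0.4],"spin":0,"gripper":0.05},{"translation":[0,0,0.6],"spin":0,"gripper":0.05},{"translation":[0,0,0.7],"spin":0,"gripper":0.05},{"translation":[0,0,0.7],"spin":0,"gripper":0.05}])

```text
time_s: 36.33
eef_pos: [0.5296, 0.0049, 0.1843]
tcp_rot: [0.118, 0.993, 0.0, 0.001]
ft_force: [0.7, -0.1, -0.4]
finger_gap: 0.0137
grip_force: 40.0
```

Run:
```python
from red import *
s=state();print(s['eef_pos'],s['tcp_rot'],s['finger_gap'],s['ft_force'],s['wrist_torque'])
p=see('wrist','p3');bar(p,s['eef_pos'][2]+.022)
for l in ['pin_grip','pin']: print(l,find(p,l,n=2))
for c in ['top','scene']:
  p=see(c)
  for l in ['pin_grip','pin']: print(c,l,find(p,l,n=2))
```

```text
[0.52955412 0.00487172 0.18430863] [1.18497469e-01 9.92954037e-01 3.61213524e-04 7.07540781e-04] 0.013650548545809178 [ 0.74741296 -0.0818492  -0.36716541] [-0.03950861 -0.00133431  0.03499574]
[ 269  233   25   86 2079] [0.5269 0.0055] ((528.0742797851562, 5.476666450500488), (13.77032470703125, 53.128326416015625), 75.67950439453125)
[124 369  12  19  70] [ 0.5738 -0.1045] ((576.2421264648438, -104.49546813964844), (15.395514488220215, 5.08881139755249), 1.4077478647232056)
pin_grip [([0.5333, 0.0065, 0.199], 0.55)]
pin [([0.5319, 0.0032, 0.1248], 0.9)]
top pin_grip []
top pin []
scene pin_grip [([0.5266, 0.0068, 0.2003], 0.63)]
scene pin [([0.6322, 0.3019, 0.1038], 0.61), ([0.5308, 0.0232, -0.0004], 0.55)]
```

The pin is held at 13.6 mm opening and hangs straight. On the way I'll re-measure the ear hole from close by and off to one side, with the same camera.

>>> apply_moves(increments=[{"translation":[0.1,0.2,0.1],"spin":0.02,"gripper":0.05},{"translation":[0.2,0.4,0.2],"spin":0.05,"gripper":0.05},{"translation":[0.4,0.6,0.2],"spin":0.05,"gripper":0.05},{"translation":[0.6,0.8,0.2],"spin":0.05,"gripper":0.05},{"translation":[0.7,1,0.2],"spin":0.05,"gripper":0.05}])

```text
time_s: 37.4
eef_pos: [0.6005, 0.1072, 0.204]
tcp_rot: [0.039, 0.999, 0.0, 0.0]
ft_force: [0.3, -0.1, -1.3]
finger_gap: 0.0132
grip_force: 40.0
```

>>> apply_moves(increments=[{"translation":[0,0.2,0],"spin":0,"gripper":0.05},{"translation":[0,0.25,0],"spin":0,"gripper":0.05},{"translation":[0,0.25,0],"spin":0,"gripper":0.05},{"translation":[0,0.25,0],"spin":0,"gripper":0.05},{"translation":[0,0.25,0],"spin":0,"gripper":0.05}])

```text
time_s: 38.02
eef_pos: [0.5992, 0.1289, 0.2038]
tcp_rot: [0.041, 0.999, -0.0, 0.0]
ft_force: [0.2, 0.7, -1.2]
finger_gap: 0.0139
grip_force: 40.0
```

Run:
```python
from red import *
import pickle
s=state();print(s['eef_pos'],s['tcp_rot'],s['finger_gap'])
p=see('wrist','e1');pickle.dump(p,open('e1.pkl','wb'));bar(p,s['eef_pos'][2]+.022)
for l in ['nominal_ear','pan_hole','pin','pin_grip','pan']: print(l,find(p,l,n=2))
a=proj(p,[.6533,.2508,.098])[0];print(a)
x0,y0=(a-[20,16]).astype(int)
g=cv2.cvtColor(p['color'],cv2.COLOR_RGB2GRAY)[y0:y0+32,x0:x0+40]
print(x0,y0)
for r in g: print(''.join('#' if v<70 else '+' if v<130 else '-' if v<190 else '.' for v in r))
```

```text
[0.59921485 0.12885134 0.20377226] [ 4.09003740e-02  9.99163226e-01 -2.64134520e-05  8.43378235e-05] 0.013899581418181454
[ 269  233   25   85 1972] [0.5961 0.129 ] ((597.332275390625, 128.8900146484375), (13.139925956726074, 52.31962203979492), 85.33361053466797)
[  0 285  24  21 242] [ 0.5959 -0.0312] ((596.2490844726562, -32.71215057373047), (12.972513198852539, 13.673006057739258), 29.17225456237793)
[252 396  25  11 261] [0.6878 0.1102] ((687.8071899414062, 110.20345306396484), (15.97571849822998, 8.852941513061523), 85.60465240478516)
nominal_ear [([0.6556, 0.2352, 0.0986], 0.76), ([0.6017, 0.1302, 0.22], 0.75)]
pan_hole [([0.6591, 0.2496, 0.0849], 0.68)]
pin [([0.6021, 0.1259, 0.1477], 0.64)]
pin_grip [([0.6011, 0.1291, 0.2181], 0.57), ([0.7292, -0.29, 0.0051], 0.27)]
pan [([0.7326, 0.2931, 0.0361], 0.59), ([0.6615, 0.2966, 0.0892], 0.38)]
[405.1591731  255.39040235]
385 239
-+-+++++................................
-+++++++................................
-++++++--...............................
-+++....................................
-++.....................................

[... 406 characters left out ...]
...
+-.............-++++----+...............
+-.............+++------+-..............
+-..............--------+-..............
................-------++-..............
...............-------+++...............
...............-------+-................
...............------+-.................
.................-----..................
........................................
........................................
........................................
........................................
........................................
........................................
........................................
.....................................+++
.....................................+--
```

The hole appears at (405,256), within 1 px of my earlier estimate: (0.6536, 0.2507). I'll move the pin over it.

>>> apply_moves(increments=[{"translation":[0.1,0.2,0],"spin":0,"gripper":0.05},{"translation":[0.2,0.4,0],"spin":0,"gripper":0.05},{"translation":[0.3,0.6,0],"spin":0,"gripper":0.05},{"translation":[0.4,0.8,0],"spin":0,"gripper":0.05},{"translation":[0.5,1,0],"spin":0,"gripper":0.05}])

```text
time_s: 38.95
eef_pos: [0.6498, 0.2326, 0.2033]
tcp_rot: [0.039, 0.999, 0.0, 0.0]
ft_force: [0.4, 0.0, -0.4]
finger_gap: 0.0137
grip_force: 40.0
```

>>> apply_moves(increments=[{"translation":[0.02,0.1,-0.1],"spin":0,"gripper":0.05},{"translation":[0.04,0.21,-0.2],"spin":0,"gripper":0.05},{"translation":[0.04,0.21,-0.3],"spin":0,"gripper":0.05},{"translation":[0.04,0.21,-0.38],"spin":0,"gripper":0.05},{"translation":[0.04,0.21,-0.38],"spin":0,"gripper":0.05}])

```text
time_s: 39.58
eef_pos: [0.6528, 0.2497, 0.1648]
tcp_rot: [0.041, 0.999, -0.0, -0.001]
ft_force: [0.1, -0.9, -0.7]
finger_gap: 0.0138
grip_force: 40.0
```

Run:
```python
from red import *
s=state();print(s['eef_pos'],s['tcp_rot'],s['ft_force'])
p=see('wrist','e2');bar(p,s['eef_pos'][2]+.022)
for l in ['pin','pin_grip']: print(l,find(p,l,n=1))
```

```text
[0.65284013 0.24971058 0.16477049] [ 4.08618442e-02  9.99164509e-01 -4.51342663e-04 -6.23852414e-04] [ 0.09003188 -0.92780829 -0.65806705]
[ 269  233   25   85 1996] [0.6496 0.2499] ((650.9308471679688, 249.77508544921875), (13.295802116394043, 52.26106643676758), 85.3858413696289)
[ 66 393  37  20 596] [0.736  0.1096] ((736.0537719726562, 110.07642364501953), (23.33612632751465, 17.162355422973633), 85.83096313476562)
pin [([0.657, 0.247, 0.1072], 0.58)]
pin_grip [([0.6568, 0.2486, 0.1808], 0.87)]
```

>>> apply_moves(increments=[{"translation":[0.008,0.008,0],"spin":0,"gripper":0.05},{"translation":[0.008,0.008,-0.05],"spin":0,"gripper":0.05},{"translation":[0.008,0.008,-0.09],"spin":0,"gripper":0.05},{"translation":[0.008,0.008,-0.13],"spin":0,"gripper":0.05},{"translation":[0.008,0.008,-0.13],"spin":0,"gripper":0.05}])

```text
time_s: 40.35
eef_pos: [0.6537, 0.2515, 0.1519]
tcp_rot: [0.04, 0.999, -0.0, -0.0]
ft_force: [0.4, -0.4, -1.0]
finger_gap: 0.0135
grip_force: 40.0
```

>>> apply_moves(increments=[{"translation":[0,0,-0.01],"spin":0,"gripper":0.05},{"translation":[0,0,-0.02],"spin":0,"gripper":0.05},{"translation":[0,0,-0.03],"spin":0,"gripper":0.05},{"translation":[0,0,-0.04],"spin":0,"gripper":0.05},{"translation":[0,0,-0.04],"spin":0,"gripper":0.05}])

```text
time_s: 40.98
eef_pos: [0.654, 0.2515, 0.1485]
tcp_rot: [0.04, 0.999, -0.0, -0.0]
ft_force: [-1.4, 0.5, -1.6]
finger_gap: 0.0135
grip_force: 40.0
```

It's in the ear, with only light side force. Now down to and into the pan's hole.

>>> apply_moves(increments=[{"translation":[0,0,-0.02],"spin":0,"gripper":0.05},{"translation":[0,0,-0.04],"spin":0,"gripper":0.05},{"translation":[0,0,-0.06],"spin":0,"gripper":0.05},{"translation":[0,0,-0.08],"spin":0,"gripper":0.05},{"translation":[0,0,-0.1],"spin":0,"gripper":0.05}])

```text
time_s: 41.6
eef_pos: [0.654, 0.2516, 0.1384]
tcp_rot: [0.04, 0.999, 0.0, -0.0]
ft_force: [-0.1, 0.4, 0.1]
finger_gap: 0.0136
grip_force: 40.0
```

>>> apply_moves(increments=[{"translation":[0,0,-0.015],"spin":0,"gripper":0.05},{"translation":[0,0,-0.03],"spin":0,"gripper":0.05},{"translation":[0,0,-0.045],"spin":0,"gripper":0.05},{"translation":[0,0,-0.06],"spin":0,"gripper":0.05},{"translation":[0,0,-0.06],"spin":0,"gripper":0.05}])

```text
time_s: 42.22
eef_pos: [0.654, 0.2516, 0.1324]
tcp_rot: [0.04, 0.999, -0.0, -0.0]
ft_force: [-0.9, 0.1, -0.2]
finger_gap: 0.014
grip_force: 40.0
```

>>> apply_moves(increments=[{"translation":[0,0,-0.03],"spin":0,"gripper":0.05},{"translation":[0,0,-0.06],"spin":0,"gripper":0.05},{"translation":[0,0,-0.09],"spin":0,"gripper":0.05},{"translation":[0,0,-0.12],"spin":0,"gripper":0.05},{"translation":[0,0,-0.14],"spin":0,"gripper":0.05}])

```text
time_s: 42.85
eef_pos: [0.6539, 0.2515, 0.1183]
tcp_rot: [0.04, 0.999, -0.0, -0.0]
ft_force: [0.6, -1.1, -0.6]
finger_gap: 0.0137
grip_force: 40.0
```

Through both holes freely. Lowering the last few mm until the collar seats.

>>> apply_moves(increments=[{"translation":[0,0,-0.015],"spin":0,"gripper":0.05},{"translation":[0,0,-0.03],"spin":0,"gripper":0.05},{"translation":[0,0,-0.04],"spin":0,"gripper":0.05},{"translation":[0,0,-0.045],"spin":0,"gripper":0.05},{"translation":[0,0,-0.045],"spin":0,"gripper":0.05}])

```text
time_s: 43.48
eef_pos: [0.6541, 0.2516, 0.1142]
tcp_rot: [0.04, 0.999, 0.0, 0.0]
ft_force: [-0.1, 0.3, 0.6]
finger_gap: 0.0136
grip_force: 40.0
```

>>> apply_moves(increments=[{"translation":[0,0,-0.005],"spin":0,"gripper":0.05},{"translation":[0,0,-0.005],"spin":0,"gripper":0.25},{"translation":[0,0,-0.005],"spin":0,"gripper":0.25},{"translation":[0,0,-0.005],"spin":0,"gripper":0.25},{"translation":[0,0,-0.005],"spin":0,"gripper":0.25}])

```text
time_s: 44.1
eef_pos: [0.654, 0.2516, 0.1135]
tcp_rot: [0.04, 0.999, -0.0, 0.0]
ft_force: [0.4, 0.2, 0.2]
finger_gap: 0.0232
grip_force: 0.0
```

>>> apply_moves(increments=[{"translation":[0,0,0.15],"spin":0,"gripper":0.25},{"translation":[0,0,0.4],"spin":0,"gripper":0.25},{"translation":[0,0,0.7],"spin":0,"gripper":0.25},{"translation":[-0.1,-0.2,0.9],"spin":0,"gripper":0.25},{"translation":[-0.3,-0.5,1],"spin":0,"gripper":0.25}])

```text
time_s: 44.72
eef_pos: [0.6249, 0.202, 0.216]
tcp_rot: [0.04, 0.999, 0.001, 0.002]
ft_force: [-0.9, 0.1, -0.2]
finger_gap: 0.0229
grip_force: 0.0
```

>>> apply_moves(increments=[{"translation":[-0.2,-0.2,0],"spin":0,"gripper":0.25},{"translation":[-0.4,-0.4,0],"spin":0,"gripper":0.25},{"translation":[-0.6,-0.5,0],"spin":0,"gripper":0.25},{"translation":[-0.6,-0.5,0],"spin":0,"gripper":0.25},{"translation":[-0.6,-0.5,0],"spin":0,"gripper":0.25}])

```text
time_s: 45.35
eef_pos: [0.565, 0.1523, 0.2145]
tcp_rot: [0.04, 0.999, 0.0, 0.001]
ft_force: [0.2, 0.4, -0.0]
finger_gap: 0.023
grip_force: 0.0
```

Run:
```python
from red import *
s=state();print(s['time_s'],s['eef_pos'],s['ft_force'],s['finger_gap'])
for c in ['wrist','top','scene']:
  p=see(c,'f'+c)
  if c=='wrist': bar(p,.136)
  for l in ['pin_grip','pin','pan','pan_tab']: print(c,l,find(p,l,n=1))
```

```text
45.35 [0.5649881  0.15227815 0.21448475] [ 0.21163361  0.36873837 -0.0293226 ] 0.02299800375793938
[554   0   6  35 150] [0.4173 0.3743] ((418.07470703125, 373.8951416015625), (23.946216583251953, 4.107511520385742), 7.6572346687316895)
[378 275  21  35 588] [0.6432 0.2487] ((643.083984375, 248.91360473632812), (16.82632064819336, 37.39272689819336), 85.86821746826172)
[  0 301  13  11  81] [ 0.6294 -0.1323] ((628.752685546875, -133.3929901123047), (8.153386116027832, 18.979143142700195), 26.75686264038086)
[108 383  12  17  80] [ 0.7479 -0.0479] ((747.5933227539062, -46.649169921875), (6.614861011505127, 28.215776443481445), 52.30365753173828)
wrist pin_grip [([0.6554, 0.2514, 0.1285], 0.64)]
wrist pin [([0.6566, 0.2474, 0.0575], 0.76)]
wrist pan [([0.7324, 0.2954, 0.0376], 0.84)]
wrist pan_tab [([0.6402, 0.3004, 0.104], 0.61)]
top pin_grip []
top pin []
top pan [([0.7382, -0.0068, 0.1509], 0.43)]
top pan_tab [([0.6348, 0.2988, 0.1093], 0.46)]
scene pin_grip [([0.6488, 0.2496, 0.1314], 0.48)]
scene pin [([0.649, 0.2504, 0.1325], 0.74)]
scene pan [([0.73, 0.2948, 0.0425], 0.51)]
scene pan_tab [([0.6317, 0.3022, 0.1052], 0.73)]
```

The pin is at z about 0.0575 (collar on the ear), the pan is home, and the arm is clear of both. Handing in.

```bash
python3 -c "
from bench import *
print(finish_job())"
```

```text
the job is handed in; nothing more can be done
None
```

The pan is hung home against its stops (at most about 11 N of push), the pin is down through ear and shelf with its collar on the ear, both are released, and I handed the job in at about 45 s; no verdict came back.

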